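# Angle a turning blank past the keeper post into the stock bay

## Task

Push the long wooden turning blank into the blue stock bay, red waxed end first: angle that end in past the steel post and behind it, then bring the other end in, so that the blank finishes flat on the bench inside the bay with its long side fully home against the back fence. Only push it from outside with the fingers: do not lift it, tip it or take it between the fingers, and leave everything else where it stands.

Things in the scene. Friction and masses are not known exactly. Their poses are not given: they have to be found in the camera images.
- blank: turning blank: loose pale wooden bar, 220 mm long, 32 wide, 28 tall, 0.1 to 0.2 kg, last 24 mm at one end coated in red wax, lying flat in front of the bay. Origin: middle of its underside. y runs along it from the red end (-110 mm) to the plain end (+110 mm); x across its width (faces at +-16 mm; at the start -x faces the robot); z up.
- waxed_end (a point): centre of the red waxed end face of the blank (14 mm above its underside)
- plain_end (a point): centre of the plain wood end face of the blank (14 mm above its underside)
- bay: fixed U of blue bars 22 mm thick, 36 tall, open towards the robot; the bench is its floor. Origin: on the bench, middle of the back fence's inner face. x points from the mouth into the fence, y left along it, z up. Fence inner face: x = 0, y -130 to 130 mm. End stops: inner faces y = -130 and 130, outer +-152, from the fence out to x = -75 mm.
- post: fixed steel post with brass top, 22 mm dia, 49 mm tall, in the bay's mouth on its right half (bay frame x = -80 mm, y = -65 to -45 mm); the clear mouth left of it is shorter than the blank, and 69 mm lie between post and fence. Origin: on its axis, at the bench.
- offcut: bystander, loose: short dark wooden dowel offcut standing on end, 32 mm dia x 50 mm. Origin: middle of its underside.
- glue: bystander, loose: white glue bottle with yellow cap, 50 mm dia x 130 mm, to the right of the bay. Origin: middle of its underside.
- jar: bystander, loose: amber glass jar with steel lid, 60 mm dia x 80 mm, to the left of the bay. Origin: middle of its underside.
- driver: bystander, loose: orange-handled screwdriver, 200 mm, lying on the bench on the right. Origin: on its long axis line, at its underside.
- sander: bystander, loose: cork sanding block 110 x 65 x 30 mm, on the right. Origin: middle of its underside.
- mug: bystander, loose: blue mug 80 mm dia x 90 mm, on the left. Origin: middle of its underside.
Things that resemble listed ones, but are neither listed nor needed, are in the scene too. What is meant by the blank is not purple or turquoise, and is the larger of those in its own colour.

How it is judged:
By the outcome, as a careful person would: the job done as asked, in the order asked, and still so for the second after the job is handed in, with the robot touching nothing.
It also fails if it takes over 64 s, if anything falls off the work surface, if the arm or the gripper's body presses on something with over 40 N, if the wrist force passes 120 N, or if a joint passes its speed limit or range.

## Robot

A 7-joint arm with a two-finger parallel gripper is mounted at the origin on the work surface. World frame = base frame: x ahead of the robot, y to its left, z up, the work surface at z = 0. Lengths are in m, angles in degrees, forces in N, time in s.
With the tool pointing down it reaches from about 0.425 to 1.025 m from the base axis. Payload 9.4 kg.
Tool frame: the origin (TCP) lies midway between the tips of the shut fingers; the grasp point (between the pads) lies tcp_to_grasp behind it (tcp_to_grasp is the distance from the TCP to the grasp point, in m); x points along the fingers, z is the direction in which the jaws open and shut, and the axes are right-handed (so a half turn about x gives the same grasp; the last joint's range is limited). The gripper opens to 85 mm and grips with 20 to 120 N. Pads are 22 mm wide; open, the fingers measure 114 mm over their backs; the gripper's body (76 mm by 85 mm) begins 54 mm behind the grasp point. The pads swing forward as they close: fully open they stand 13 mm farther back than shut.
Start: joints at [-78.879, 34.337, -0.143, 91.639, 0.103, 54.024, -4.572], TCP at [0.194, 0.699, 0.231] pointing down, gripper open.
Joint ranges: [-147.43, 147.43], [-19.82, 112.94], [-74.19, 73.91], [6.32, 146.72], [-59.91, 239.91], [6.04, 106.73], [-150.56, 150.56]. Speed limits (degrees/s): [127.2, 127.2, 172.46, 172.46, 180, 180, 180].

## Interface

Orientations are given as a 3x3 rotation matrix whose columns are the frame's x, y, z axes.
In Python, from cell import state, camera, sign_off, tcp_to_grasp gives the robot as it stands.
- The arm moves only by the shell command python3 -m creep 'ROWS' [FORCE]. ROWS is JSON, a list of rows, each an object with "offset": the shift along the tool's x, y, z in mm, a list of three; "twist": the turn about the tool's x in rad; "jaw": the gripper command: -1 is fully open, 1 is shut, values between are in proportion. A call has 1 to 12 rows; each row shifts and turns the commanded pose from where the row before left it, along the tool's axes as they then stand; what a row does not reach is not made up. A row lasts 1/8 s, in which the tool goes at most 62.5 mm and 10.7 degrees, less where a joint would pass 70% of its speed; a pose out of reach is approached as far as the arm can. A call with a gripper value outside its range is refused whole. The fingers move at their own pace and stop on an object; FORCE is the grip in N (left out, the last holds). Time passes only in rows, so rows that do not move let the fingers close. It gives the time, the measured TCP pose, the force and the opening at its end, in the units of the state.
- state(): the state, without advancing time (a new reading comes with each control period).
- camera(name): name is "scene" or "side" or "wrist"; returns a dict with "img" (400x640x3 uint8, blue, green, red), "mtx" (3x3 intrinsics, pixels), "k1" (the pictures are not rectified: a ray, as slopes to the right and down, at radius r is drawn at 1 + k1 r^2 times it, then the intrinsics apply), "R" (3x3) and "t" (3): a world point X has camera coordinates R X + t. Camera axes: x right, y down, z forward; pixel columns grow to the right and rows downward; lengths in m; the calibration is good to about 2 mm. A picture is of the moment at which its call begins. There is no depth.
- sign_off(): hands the job in, once; it reports no verdict.
The state is a dict: "time": time; "q": joint angles; "qd": joint speeds; "effort": joint torques, N m; "ee_pos": TCP position; "tcp_rot": TCP orientation; "contact_force": force on the tool from outside, world axes, zero at the start; "wrist_torque": the same for the moment, N m; "opening": finger opening in m.
Only numpy, scipy, OpenCV 4.12 (cv2) and the standard library are available. Lean on these libraries where they do the work, as an engineer would, in place of code of your own. Each camera call takes 0.05 s, during which the arm holds its last target.

## Working session

There is one attempt and no reset: what is moved stays moved. The work goes in short steps, Python scripts to look and compute and a shell command to move; the robot and the scene stay as the last step left them, time stands still between calls to the robot, and variables do not carry over. Pictures are saved under pics/ and viewed, and the job is handed in when it is done.

```bash
ls; mkdir -p pics
python3 - <<'E'
from cell import state,camera,tcp_to_grasp
import cv2
s=state();print(s['time'],s['ee_pos'],s['tcp_rot'],s['contact_force'],s['opening'],tcp_to_grasp)
for n in ('scene','side','wrist'):
    c=camera(n);cv2.imwrite(f'pics/{n}0.png',c['img']);print(n,c['mtx'],c['k1'],c['R'],c['t'])
E
```

```text
pics
0.0 [0.19376707 0.69813812 0.23041792] [[-3.24594541e-04 -9.63586821e-01  2.67395461e-01]
 [-1.50631520e-03  2.67395643e-01  9.63585648e-01]
 [-9.99998813e-01 -9.00072063e-05 -1.53826064e-03]] [0.71127053 0.09943915 0.51443219] 0.08553195619588908 0.0187
scene [[412.81682523   0.         319.1425091 ]
 [  0.         412.81682523 204.81748222]
 [  0.           0.           1.        ]] -0.09273574117729706 [[-0.6558384   0.7546781  -0.01835659]
 [ 0.56478698  0.4743925  -0.67525359]
 [-0.50089087 -0.4532248  -0.73735719]] [ 0.30277981 -0.24733922  1.53412635]
side [[493.86435751   0.         323.67949136]
 [  0.         493.86435751 198.00863838]
 [  0.           0.           1.        ]] 0.005162306152923997 [[ 0.99129444 -0.13096825 -0.01351453]
 [-0.10920982 -0.76056306 -0.64001332]
 [ 0.07354277  0.63591757 -0.76824495]] [-0.47864687  0.10978854  1.35649599]
wrist [[325.15060411   0.         325.20759684]
 [  0.         325.15060411 198.07974317]
 [  0.           0.           1.        ]] -0.024765085241097173 [[ 0.2680652   0.96340007 -0.00116108]
 [ 0.9221553  -0.25623964  0.28977725]
 [ 0.27887391 -0.07874989 -0.95709341]] [-0.72517072 -0.03744101  0.38018603]
```

View pics/scene0.png

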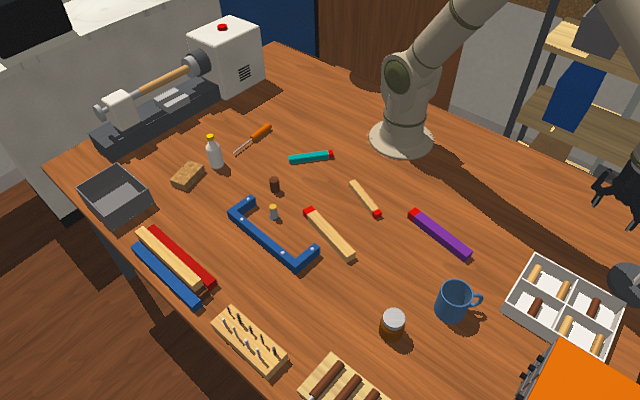

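View pics/side0.png

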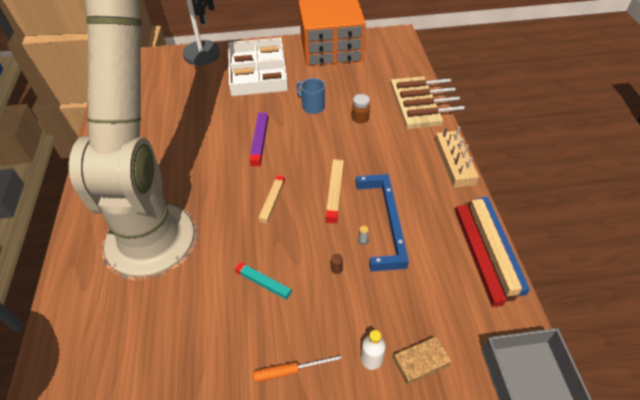

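View pics/wrist0.png

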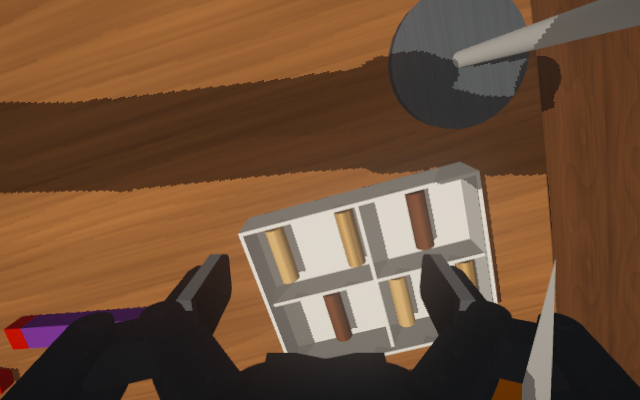

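The side view shows the blank from its red end (332,215) to its plain end (336,162). The bay spans (357,180) to (405,265), the post is at (363,235) and the offcut at (337,264). In the scene view the blank runs from (308,211) to (350,258). The shorter pale bar and the coloured bars are decoys. Next I'll measure.

```bash
cat > h.py <<'E'
import numpy as np,cv2
from cell import camera,state
def ray(c,uv):
    uv=np.asarray(uv,float).reshape(-1,2);K=c['mtx']
    d=np.c_[(uv[:,0]-K[0,2])/K[0,0],(uv[:,1]-K[1,2])/K[1,1]]
    p=d.copy()
    for _ in range(20): p=d/(1+c['k1']*(p**2).sum(1,keepdims=True))
    v=np.c_[p,np.ones(len(p))]@c['R']
    return -c['R'].T@c['t'],v
def plane(c,uv,z):
    o,v=ray(c,uv); return o+v*((z-o[2])/v[:,2])[:,None]
def proj(c,X):
    X=np.asarray(X,float).reshape(-1,3);q=X@c['R'].T+c['t'];p=q[:,:2]/q[:,2:]
    p=p*(1+c['k1']*(p**2).sum(1,keepdims=True));return p*[c['mtx'][0,0],c['mtx'][1,1]]+c['mtx'][:2,2]
def crop(c,x,y,w,h,s,name,marks=()):
    im=cv2.resize(c['img'][y:y+h,x:x+w],None,fx=s,fy=s,interpolation=cv2.INTER_CUBIC)
    for m in marks:
        cv2.circle(im,(int((m[0]-x+.5)*s),int((m[1]-y+.5)*s)),3,(0,255,0),1)
    cv2.imwrite('pics/'+name+'.png',im)
E
python3 - <<'E'
from h import *
c=camera('side');crop(c,310,140,120,150,4,'s1')
c=camera('scene');crop(c,210,160,160,130,5,'c1')
E
```

```text
(no output)
```

View pics/s1.png

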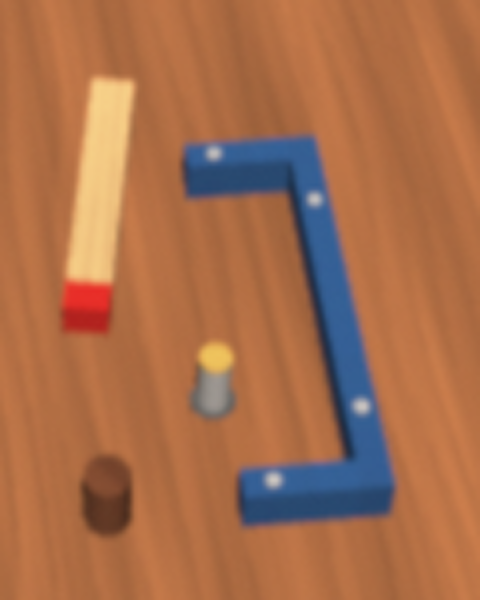

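View pics/c1.png

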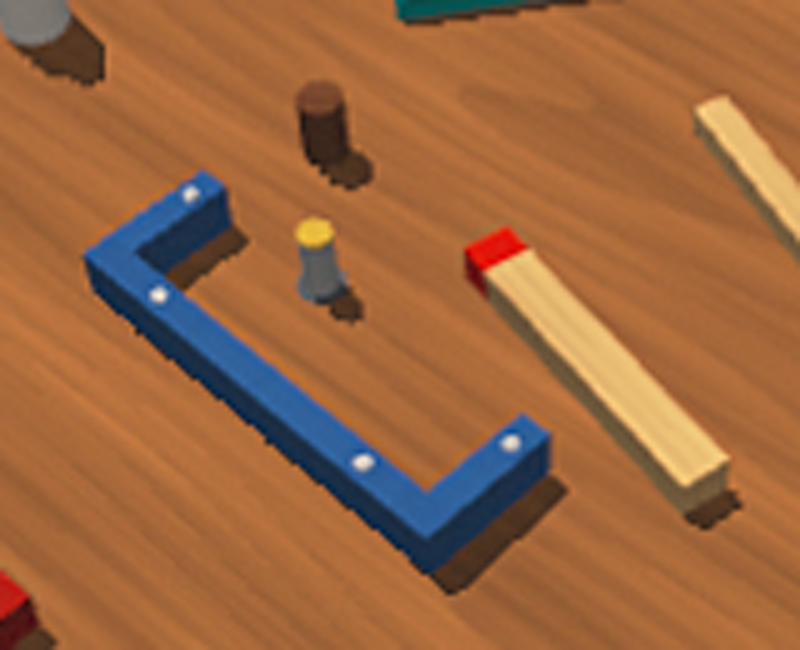

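Run:
```python
from h import *
cs=camera('side');cc=camera('scene')
S=lambda p:np.array(p)/4.+[310,140]-.5
C=lambda p:np.array(p)/5.+[210,160]-.5
np.set_printoptions(precision=4,suppress=True)
def sh(n,a,b): print(n,'\n',np.c_[a[:,:2],b[:,:2]])
# blank: plain -x, plain +x, red +x, red -x
sh('blank',plane(cs,S([(93,77),(135,80),(110,312),(64,308)]),.028),plane(cc,C([(728,462),(684,487),(467,250),(510,229)]),.028))
# bay: Left stop outer front, back-left outer, back-right outer, right stop outer front, inner left, inner right, right stop inner front
sh('bay',plane(cs,S([(185,147),(316,137),(391,487),(242,497),(292,160),(354,462),(240,470)]),.036),
 plane(cc,C([(550,435),(428,540),(88,257),(206,172),(428,492),(136,250),(228,187)]),.036))
sh('post',plane(cs,S([(216,357)]),.049),plane(cc,C([(315,232)]),.049))
sh('offcut',plane(cs,S([(107,475)]),.050),plane(cc,C([(321,98)]),.050))
```

```text
blank 
 [[ 0.5376  0.2006  0.5371  0.1997]
 [ 0.5687  0.1929  0.5664  0.1915]
 [ 0.517  -0.0239  0.5137 -0.0201]
 [ 0.4862 -0.016   0.4837 -0.0115]]
bay 
 [[ 0.5928  0.1126  0.5916  0.1152]
 [ 0.6895  0.1086  0.6876  0.1111]
 [ 0.6719 -0.1937  0.6725 -0.1888]
 [ 0.5769 -0.1879  0.5764 -0.1865]
 [ 0.6674  0.0889  0.6645  0.0895]
 [ 0.653  -0.172   0.6495 -0.1704]
 [ 0.5795 -0.1678  0.5764 -0.1661]]
post 
 [[ 0.5783 -0.0868  0.5755 -0.0871]]
offcut 
 [[ 0.4933 -0.1686  0.4913 -0.1669]]
```

```bash
python3 - <<'E'
from h import *
cs=camera('side');np.set_printoptions(precision=3,suppress=True)
print('decoy',plane(cs,[(283,180),(263,220),(285,178)],.02)[:,:2],'purple',plane(cs,[(255,163),(265,115)],.0)[:,:2],'mug,jar',plane(cs,[(313,108),(360,118)],.0)[:,:2])
E
python3 -m creep '[{"offset":[0,-37,-45],"twist":0,"jaw":-1},{"offset":[0,-37,-45],"twist":0,"jaw":-1},{"offset":[0,-37,-45],"twist":0,"jaw":-1},{"offset":[0,-37,-45],"twist":0,"jaw":-1},{"offset":[0,-37,-45],"twist":0,"jaw":-1},{"offset":[0,-37,-45],"twist":0,"jaw":-1},{"offset":[0,-37,-45],"twist":0,"jaw":-1},{"offset":[0,-37,-45],"twist":0,"jaw":-1},{"offset":[0,-37,-45],"twist":0,"jaw":-1},{"offset":[0,-37,-45],"twist":0,"jaw":-1},{"offset":[0,-37,-45],"twist":0,"jaw":-1},{"offset":[0,0,0],"twist":0,"jaw":-1}]'
```

```text
decoy [[0.381 0.143]
 [0.314 0.002]
 [0.387 0.15 ]] purple [[0.3   0.244]
 [0.343 0.466]] mug,jar [[0.509 0.478]
 [0.659 0.404]]
time: 1.9
ee_pos: [0.4552, 0.1084, 0.2316]
tcp_rot: [[0.001, -0.961, 0.275], [-0.001, 0.275, 0.961], [-1.0, -0.001, -0.001]]
contact_force: [0.9, 0.6, 0.5]
opening: 0.0851
```

```bash
python3 -m creep '[{"offset":[40,-18,-25],"twist":-0.018,"jaw":-1},{"offset":[40,-18,-25],"twist":-0.018,"jaw":-1},{"offset":[40,0,0],"twist":0,"jaw":-1},{"offset":[40,0,0],"twist":0,"jaw":-1},{"offset":[30,0,0],"twist":0,"jaw":-1},{"offset":[0,0,0],"twist":0,"jaw":-1},{"offset":[0,0,0],"twist":0,"jaw":-1}]'
python3 - <<'E'
from h import *
cv2.imwrite('pics/w2.png',camera('wrist')['img']);c=camera('side');crop(c,230,120,200,150,4,'s2')
E
```

```text
time: 2.78
ee_pos: [0.4758, 0.0558, 0.0421]
tcp_rot: [[0.001, -0.973, 0.232], [0.0, 0.232, 0.973], [-1.0, -0.0, 0.0]]
contact_force: [0.5, 0.1, -0.4]
opening: 0.0857
```

View pics/s2.png

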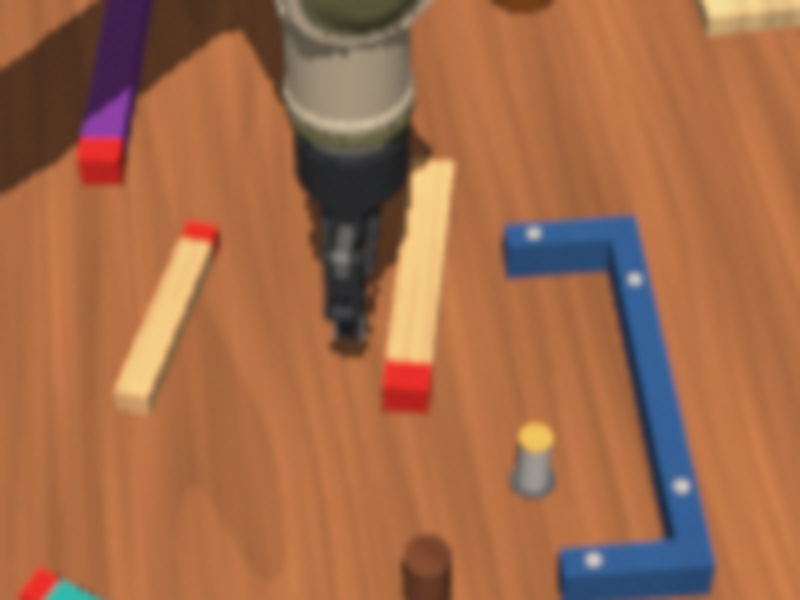

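View pics/w2.png

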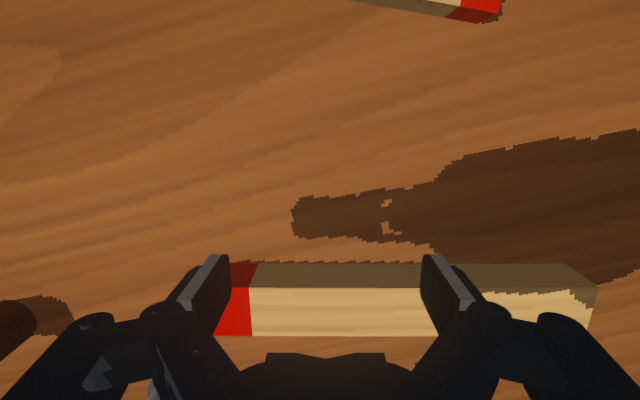

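```bash
python3 -m creep '[{"offset":[16,0,0],"twist":0,"jaw":-1},{"offset":[16,0,0],"twist":0,"jaw":-1},{"offset":[14,0,0],"twist":0,"jaw":-1},{"offset":[0,0,0],"twist":0,"jaw":-1}]'
python3 -m creep '[{"offset":[0,-7,0],"twist":0,"jaw":-1},{"offset":[0,-6,0],"twist":0,"jaw":-1},{"offset":[0,0,0],"twist":0,"jaw":-1}]'
python3 - <<'E'
from h import *
cv2.imwrite('pics/w3.png',camera('wrist')['img']);c=camera('side');crop(c,230,120,200,150,4,'s3')
E
```

```text
time: 3.38
ee_pos: [0.4772, 0.0554, -0.0032]
tcp_rot: [[-0.005, -0.973, 0.232], [-0.0, 0.232, 0.973], [-1.0, 0.004, -0.002]]
contact_force: [0.2, -0.3, 0.7]
opening: 0.0856
time: 3.75
ee_pos: [0.4908, 0.0521, -0.0024]
tcp_rot: [[-0.002, -0.972, 0.233], [-0.0, 0.233, 0.972], [-1.0, 0.002, -0.001]]
contact_force: [-0.6, -0.4, -0.5]
opening: 0.0856
```

View pics/s3.png

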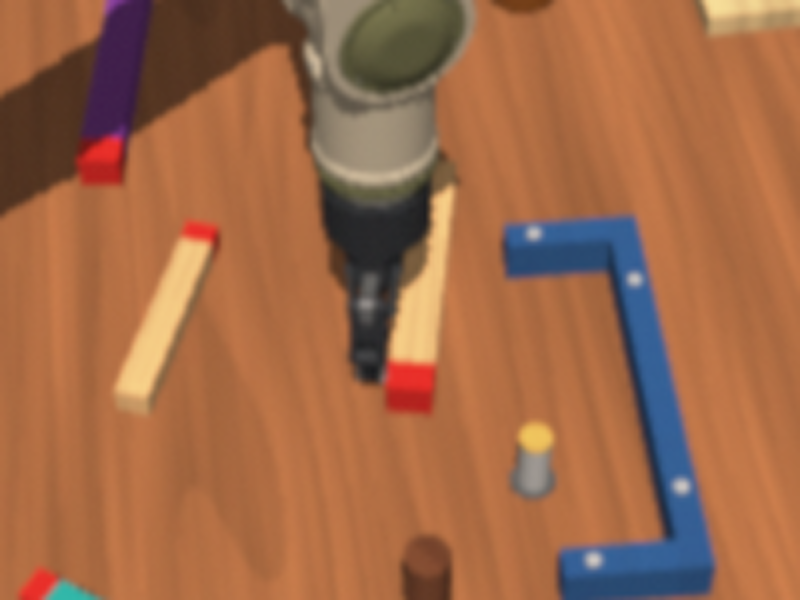

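View pics/w3.png

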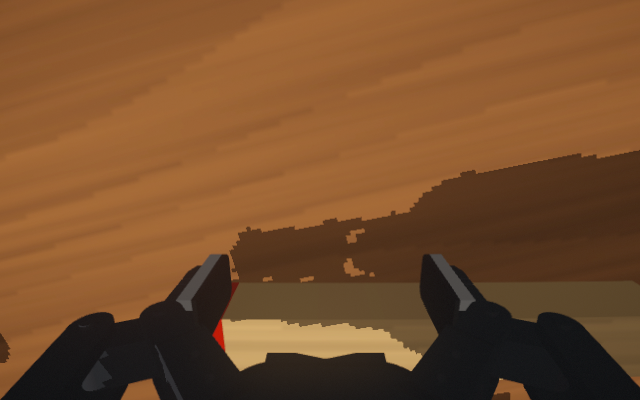

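Both fingers are now at the blank's near face, and the red end is at about (410,388) in the crop. Next I'll push and rotate.

```bash
python3 -m creep '[{"offset":[0,-5.7,-1.3],"twist":-0.055,"jaw":-1},{"offset":[0,-5.7,-1.3],"twist":-0.055,"jaw":-1},{"offset":[0,-5.7,-1.3],"twist":-0.055,"jaw":-1},{"offset":[0,-5.7,-1.3],"twist":-0.055,"jaw":-1},{"offset":[0,-5.7,-1.3],"twist":-0.055,"jaw":-1},{"offset":[0,-5.7,-1.3],"twist":-0.055,"jaw":-1},{"offset":[0,-5.7,-1.3],"twist":-0.055,"jaw":-1},{"offset":[0,-5.7,-1.3],"twist":-0.055,"jaw":-1},{"offset":[0,-5.7,-1.3],"twist":-0.055,"jaw":-1},{"offset":[0,-5.7,-1.3],"twist":-0.055,"jaw":-1},{"offset":[0,0,0],"twist":0,"jaw":-1}]'
python3 - <<'E'
from h import *
c=camera('scene');crop(c,210,160,160,130,5,'c4');c=camera('side');crop(c,230,120,200,150,4,'s4')
E
```

```text
time: 5.22
ee_pos: [0.5471, 0.0403, -0.003]
tcp_rot: [[-0.003, -0.95, -0.311], [-0.0, -0.311, 0.95], [-1.0, 0.003, 0.001]]
contact_force: [-1.1, -0.8, 0.2]
opening: 0.0854
```

View pics/s4.png

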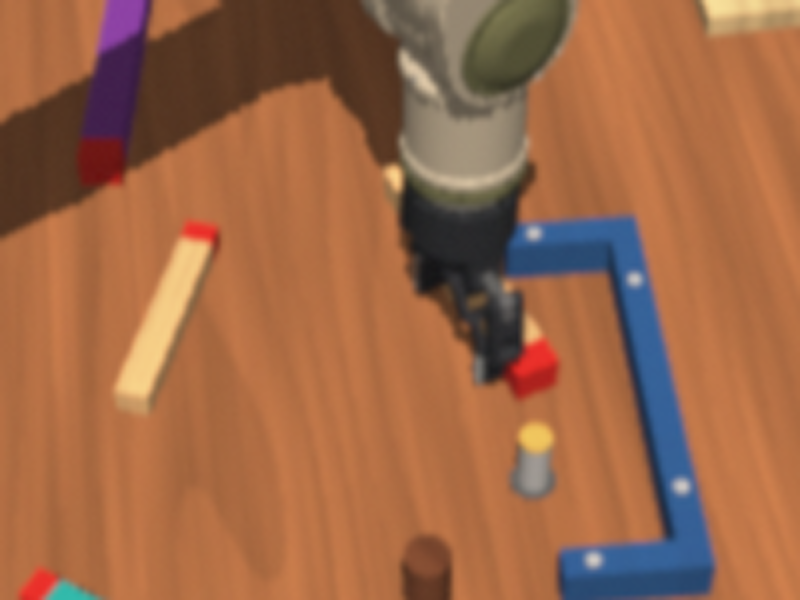

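View pics/c4.png

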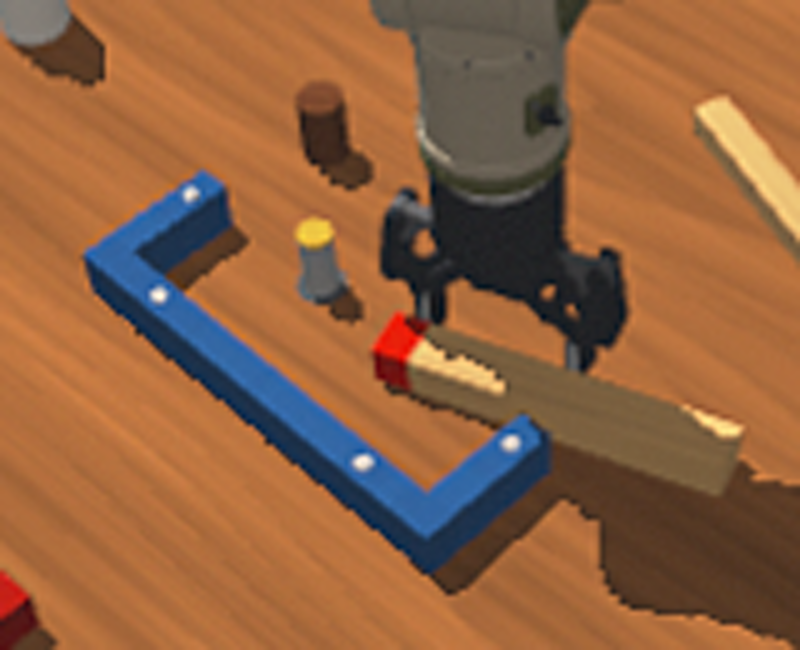

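```bash
cat >> h.py <<'E'
C=lambda p:np.array(p)/5.+[210,160]-.5
ya=np.array([.056,.9984]);xa=np.array([.9984,-.056]);O=np.array([.6585,-.041])
def bay(p): p=np.asarray(p)[...,:2]-O; return np.stack([p@xa,p@ya],-1)*1e3
E
python3 - <<'E'
from h import *
np.set_printoptions(precision=1,suppress=True)
cc=camera('scene')
P=bay(plane(cc,C([(403,315),(376,351),(744,428),(724,462)]),.028));print(P)
r=P[:2].mean(0);p=P[2:].mean(0);print(r,p,np.linalg.norm(p-r),np.degrees(np.arctan2(r[0]-p[0],p[1]-r[1])))
d=P[2]-P[0];print(np.degrees(np.arctan2(-d[0],d[1])))
print('tool',bay(state()['ee_pos']))
print('post',bay([.577,-.087]))
E
```

```text
[[ -83.1   22.2]
 [ -53.3   30.9]
 [-158.8  224.6]
 [-133.1  231.9]]
[-68.2  26.5] [-146.   228.2] 216.1622261088201 21.081499952847885
20.508240548183245
tool [-116.6   74.8]
post [-78.8 -50.5]
```

Scene view: the red end is in the mouth at (-68, 26) mm in the bay frame, with the blank at 21°. It has about 10 mm clearance to the post and 15 mm to the left stop. Now I'll move the gripper to the plain end and shut it.

```bash
python3 -m creep '[{"offset":[0,12,0],"twist":0,"jaw":-1},{"offset":[0,13,0],"twist":0,"jaw":-1},{"offset":[-50,0,0],"twist":0,"jaw":-1},{"offset":[-50,0,0],"twist":0,"jaw":0},{"offset":[0,-13,45],"twist":0,"jaw":1},{"offset":[0,-13,45],"twist":0,"jaw":1},{"offset":[0,-13,45],"twist":0,"jaw":1},{"offset":[0,-14,46],"twist":0,"jaw":1},{"offset":[0,0,0],"twist":0.175,"jaw":1},{"offset":[0,0,0],"twist":0.175,"jaw":1},{"offset":[0,0,0],"twist":0.175,"jaw":1}]'
python3 -m creep '[{"offset":[0,0,0],"twist":0.175,"jaw":1},{"offset":[0,0,0],"twist":0.175,"jaw":1},{"offset":[0,0,0],"twist":0.175,"jaw":1},{"offset":[0,0,0],"twist":0.175,"jaw":1},{"offset":[0,0,0],"twist":0.175,"jaw":1},{"offset":[0,0,0],"twist":0.175,"jaw":1},{"offset":[0,0,0],"twist":0,"jaw":1}]'
python3 - <<'E'
from h import *
cv2.imwrite('pics/c5.png',camera('scene')['img']);c=camera('side');crop(c,230,120,200,150,4,'s5')
print(bay(state()['ee_pos']))
E
```

```text
time: 6.75
ee_pos: [0.5161, 0.2203, 0.0968]
tcp_rot: [[-0.005, -0.977, 0.214], [-0.001, 0.214, 0.977], [-1.0, 0.004, -0.002]]
contact_force: [0.4, 0.2, -0.3]
opening: -0.0002
time: 7.62
ee_pos: [0.5163, 0.2205, 0.0968]
tcp_rot: [[-0.004, -0.307, 0.952], [-0.002, 0.952, 0.307], [-1.0, -0.0, -0.005]]
contact_force: [0.1, 0.5, -0.4]
opening: 0.0001
[-156.30729016  253.30180157]
```

View pics/s5.png

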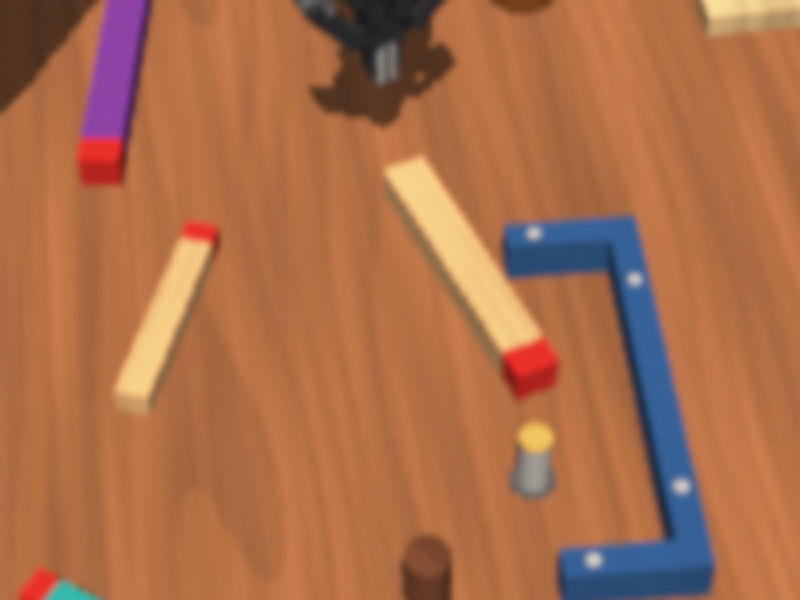

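View pics/c5.png

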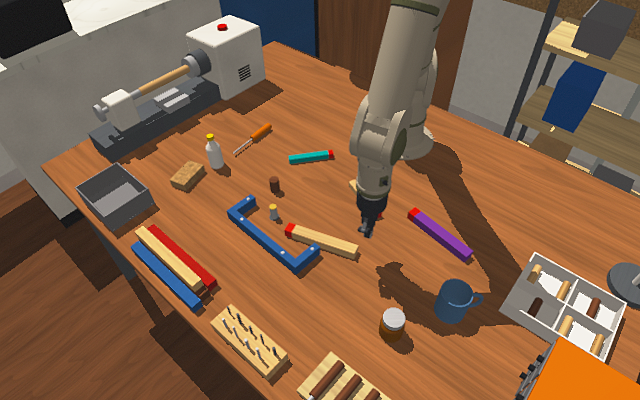

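Run:
```python
from h import *
np.set_printoptions(precision=1,suppress=True)
cs=camera('side')
S=lambda p:np.array(p)/4.+[230,120]-.5
P=bay(plane(cs,S([(385,173),(425,156),(557,359),(513,375)]),.028));print(P)
p=P[:2].mean(0);r=P[2:].mean(0);print(r,p,(r+p)/2,np.linalg.norm(p-r),np.degrees(np.arctan2(r[0]-p[0],p[1]-r[1])))
s=state();t=s['tcp_rot'];th=np.arctan2(r[0]-p[0],p[1]-r[1]);u=np.array([np.sin(th),-np.cos(th)]);n=np.array([np.cos(th),np.sin(th)])
c=(r+p)/2;d=bay(s['ee_pos'])-c;print('tool along,n',d@u,d@n,'center n,along',c@n,c@u)
ty=np.array(t)[:2,1];print('tool -y bay angle',np.degrees(np.arctan2(-ty[1],-ty[0]))+3.2,'u',np.degrees(np.arctan2(u[1],u[0])))
```

```text
[[-156.8  219.5]
 [-125.1  234.7]
 [ -51.5   30.4]
 [ -83.7   19. ]]
[-67.6  24.7] [-140.9  227.1] [-104.3  125.9] 215.29522630850053 19.919339278598148
tool along,n -137.4979950113526 -5.305261626001836 center n,along -55.13629673916572 -153.8872805232607
tool -y bay angle -68.78384019362848 u -70.08066072140186
```

```bash
python3 -m creep '[{"offset":[40,0,1.5],"twist":0,"jaw":1},{"offset":[36,0,1],"twist":0,"jaw":1},{"offset":[10,0,0],"twist":0,"jaw":1},{"offset":[0,-5,0],"twist":0,"jaw":1},{"offset":[0,-8,0],"twist":0,"jaw":1},{"offset":[0,-8,0],"twist":0,"jaw":1},{"offset":[0,-8,0],"twist":0,"jaw":1},{"offset":[0,-8,0],"twist":0,"jaw":1},{"offset":[0,-8,0],"twist":0,"jaw":1},{"offset":[0,-8,0],"twist":0,"jaw":1},{"offset":[0,-8,0],"twist":0,"jaw":1},{"offset":[0,0,0],"twist":0,"jaw":1}]'
python3 - <<'E'
from h import *
c=camera('scene');crop(c,210,160,160,130,5,'c6');c=camera('side');crop(c,230,120,200,150,4,'s6')
print(bay(state()['ee_pos']))
E
```

```text
time: 9.28
ee_pos: [0.5382, 0.1625, 0.0109]
tcp_rot: [[-0.004, -0.305, 0.952], [-0.001, 0.952, 0.305], [-1.0, 0.0, -0.004]]
contact_force: [-0.6, -0.6, 0.7]
opening: 0.0001
[-131.80260647  197.38432935]
```

View pics/s6.png

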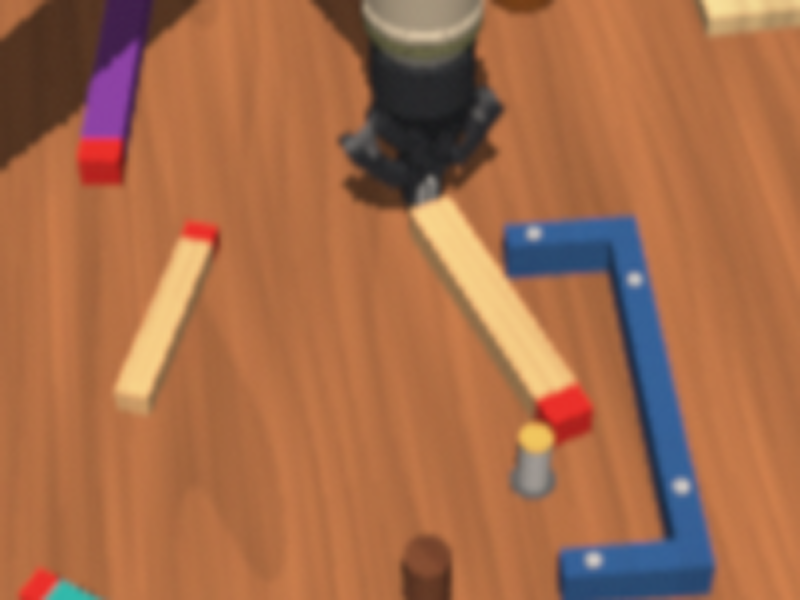

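View pics/c6.png

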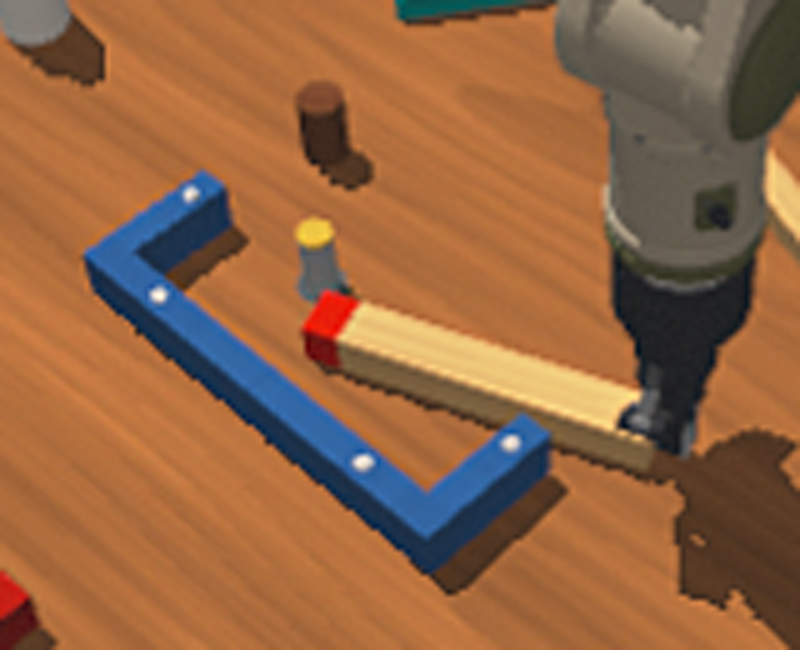

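Run:
```python
from h import *
np.set_printoptions(precision=1,suppress=True)
cs=camera('side');cc=camera('scene')
S=lambda p:np.array(p)/4.+[230,120]-.5
# red -x,+x, and -x edge /+x edge far points
print(bay(plane(cs,S([(552,422),(592,407),(450,198),(413,212)]),.028)))
print(bay(plane(cc,C([(325,291),(305,325),(638,388),(340,341),(610,428)]),.028)))
```

```text
[[ -62.2  -23.5]
 [ -33.3  -13.1]
 [-110.5  189.5]
 [-139.2  177.8]]
[[ -63.6  -26. ]
 [ -37.6  -14.6]
 [-138.8  161.3]
 [ -43.8    9.7]
 [-106.6  169.2]]
```

```bash
python3 -m creep '[{"offset":[0,-8,0],"twist":0,"jaw":1},{"offset":[0,-8,0],"twist":0,"jaw":1},{"offset":[0,-8,0],"twist":0,"jaw":1},{"offset":[0,-8,0],"twist":0,"jaw":1},{"offset":[0,-8,0],"twist":0,"jaw":1},{"offset":[0,-8,0],"twist":0,"jaw":1},{"offset":[0,-8,0],"twist":0,"jaw":1},{"offset":[0,-8,0],"twist":0,"jaw":1},{"offset":[0,-8,0],"twist":0,"jaw":1},{"offset":[0,-8,0],"twist":0,"jaw":1},{"offset":[0,-8,0],"twist":0,"jaw":1},{"offset":[0,0,0],"twist":0,"jaw":1}]'
python3 - <<'E'
from h import *
c=camera('scene');crop(c,210,160,160,130,5,'c7');c=camera('side');crop(c,230,120,200,150,4,'s7')
print(bay(state()['ee_pos']))
E
```

```text
time: 10.98
ee_pos: [0.5652, 0.0788, 0.0109]
tcp_rot: [[-0.004, -0.305, 0.952], [-0.001, 0.952, 0.305], [-1.0, 0.0, -0.004]]
contact_force: [0.1, -0.2, -0.0]
opening: 0.0002
[-100.24243005  115.24138321]
```

View pics/s7.png

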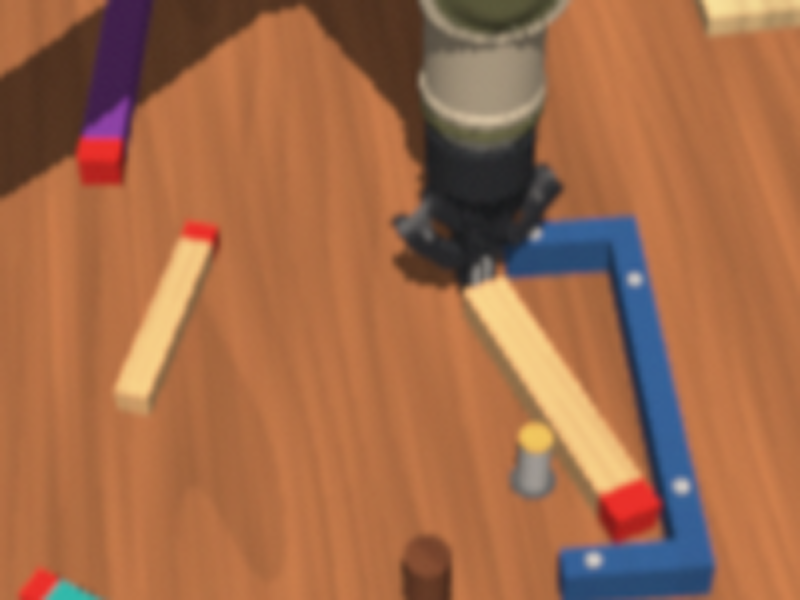

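View pics/c7.png

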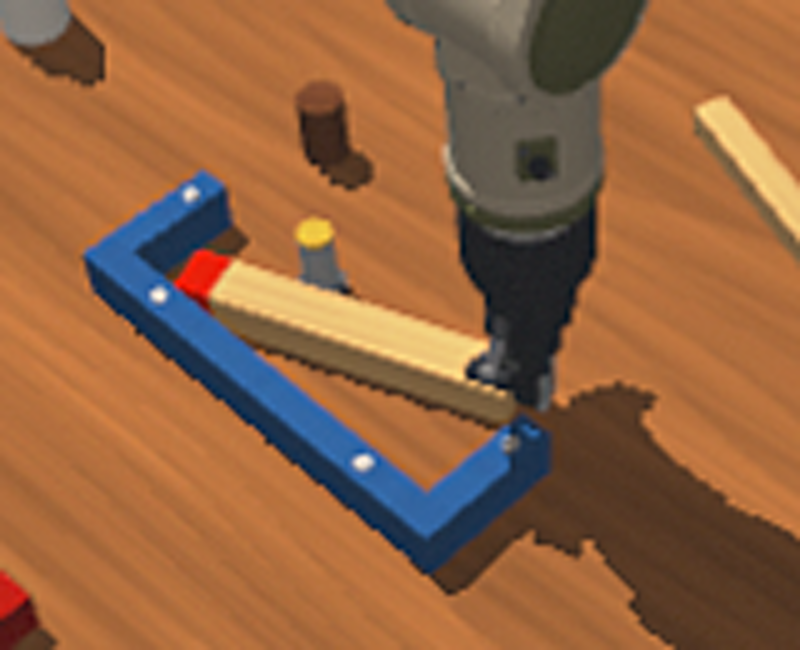

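Run:
```python
from h import *
np.set_printoptions(precision=1,suppress=True)
cs=camera('side');cc=camera('scene')
S=lambda p:np.array(p)/4.+[230,120]-.5
# red -x,+x, plain +x, plain -x
P=bay(plane(cs,S([(616,518),(660,500),(507,277),(465,292)]),.028));print(P)
d=P[2]-P[1];print(np.degrees(np.arctan2(-d[0],d[1])))
print(bay(plane(cc,C([(204,250),(178,283)]),.028)))
```

```text
[[ -30.9 -104.4]
 [   0.   -92.8]
 [ -77.3  108.4]
 [-108.9   96.9]]
21.0204448531821
[[ -34.4 -105.5]
 [  -6.2  -96.1]]
```

```bash
python3 -m creep '[{"offset":[0,-5,0],"twist":0,"jaw":1},{"offset":[0,-3,0],"twist":0,"jaw":1},{"offset":[0,0,0],"twist":0,"jaw":1}]'
python3 - <<'E'
from h import *
np.set_printoptions(precision=1,suppress=True)
print(bay(state()['ee_pos']))
cs=camera('side');crop(cs,330,180,100,100,6,'s8')
E
```

```text
time: 11.55
ee_pos: [0.5675, 0.0718, 0.0109]
tcp_rot: [[-0.004, -0.305, 0.952], [-0.001, 0.952, 0.305], [-1.0, 0.001, -0.004]]
contact_force: [0.3, -0.1, -0.7]
opening: 0.0001
[-97.2 107.5]
```

View pics/s8.png

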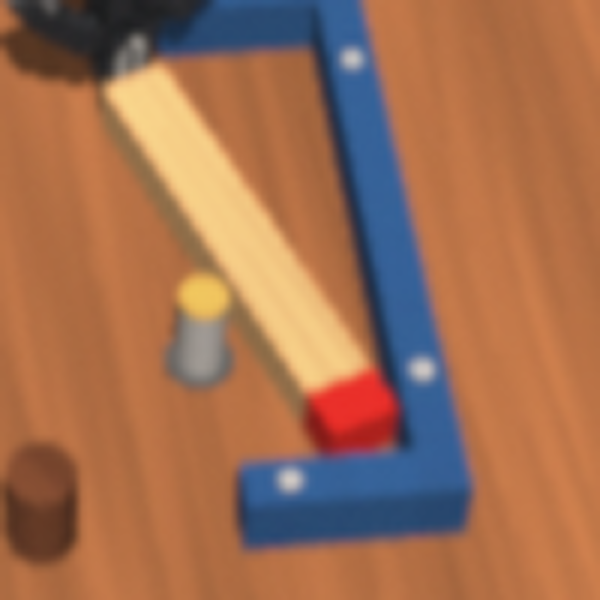

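The red corner is now at the fence, about 100 mm right of the bay centre and behind the post. Next I'll reposition on the near face of the plain half with the jaws half open.

```bash
python3 -m creep '[{"offset":[0,20,0],"twist":0,"jaw":1},{"offset":[-50,0,0],"twist":0,"jaw":1},{"offset":[-50,0,0],"twist":0,"jaw":0},{"offset":[0,-40,-20],"twist":0,"jaw":0},{"offset":[0,-41,-19],"twist":0,"jaw":0},{"offset":[0,0,0],"twist":-0.175,"jaw":0},{"offset":[0,0,0],"twist":-0.175,"jaw":0},{"offset":[0,0,0],"twist":-0.175,"jaw":0},{"offset":[0,0,0],"twist":-0.175,"jaw":0},{"offset":[0,0,0],"twist":-0.175,"jaw":0},{"offset":[0,0,0],"twist":-0.175,"jaw":0}]'
python3 -m creep '[{"offset":[0,0,0],"twist":-0.175,"jaw":0},{"offset":[0,0,0],"twist":-0.175,"jaw":0},{"offset":[0,0,0],"twist":-0.175,"jaw":0},{"offset":[0,0,0],"twist":0,"jaw":0}]'
python3 - <<'E'
from h import *
np.set_printoptions(precision=1,suppress=True)
print(bay(state()['ee_pos']))
c=camera('scene');crop(c,210,160,160,130,5,'c9');cs=camera('side');crop(cs,310,160,120,120,5,'s9')
E
```

```text
time: 12.98
ee_pos: [0.5489, 0.004, 0.111]
tcp_rot: [[-0.004, -0.98, 0.201], [0.0, 0.201, 0.98], [-1.0, 0.004, -0.001]]
contact_force: [0.4, -0.2, -0.3]
opening: 0.0431
time: 13.48
ee_pos: [0.549, 0.0034, 0.111]
tcp_rot: [[-0.004, -0.951, -0.31], [0.0, -0.31, 0.951], [-1.0, 0.004, 0.002]]
contact_force: [0.2, 1.1, 0.8]
opening: 0.0428
[-111.8   38.2]
```

View pics/s9.png

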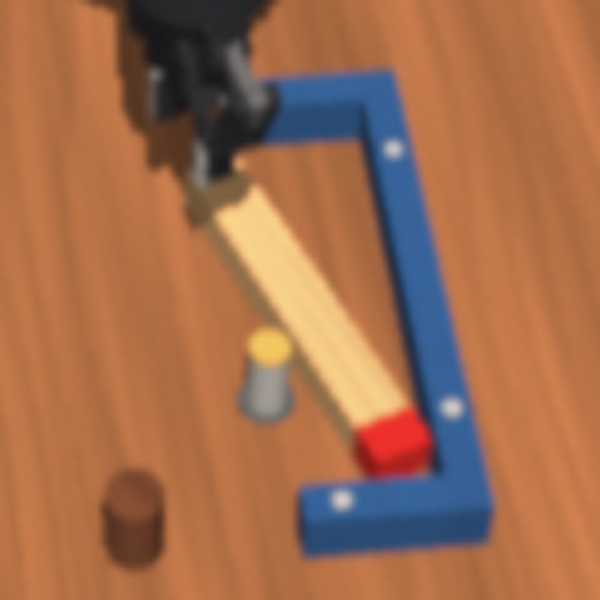

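View pics/c9.png

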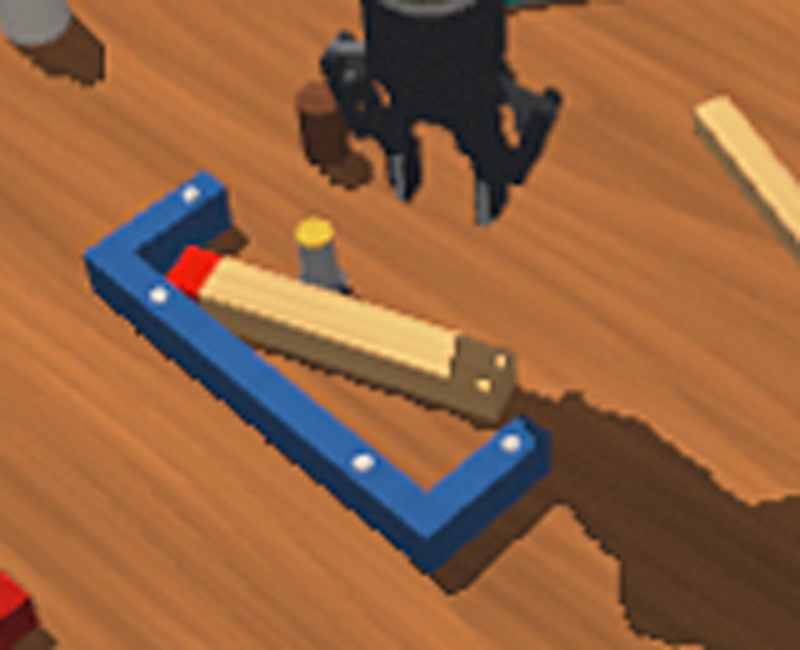

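```bash
python3 -m creep '[{"offset":[40,0,-8],"twist":0,"jaw":0},{"offset":[40,0,-8],"twist":0,"jaw":0},{"offset":[25,0,0],"twist":0,"jaw":0},{"offset":[0,0,0],"twist":0,"jaw":0},{"offset":[0,-6,0],"twist":0,"jaw":0},{"offset":[0,-6,0],"twist":0,"jaw":0},{"offset":[0,0,0],"twist":0,"jaw":0}]'
python3 - <<'E'
from h import *
np.set_printoptions(precision=1,suppress=True)
print(bay(state()['ee_pos']))
c=camera('scene');crop(c,210,160,160,130,5,'c10')
E
```

```text
time: 14.45
ee_pos: [0.5665, -0.0089, 0.007]
tcp_rot: [[-0.002, -0.951, -0.31], [-0.0, -0.31, 0.951], [-1.0, 0.002, 0.0]]
contact_force: [-0.6, -0.3, -0.1]
opening: 0.0424
[-93.7  26.9]
```

View pics/c10.png

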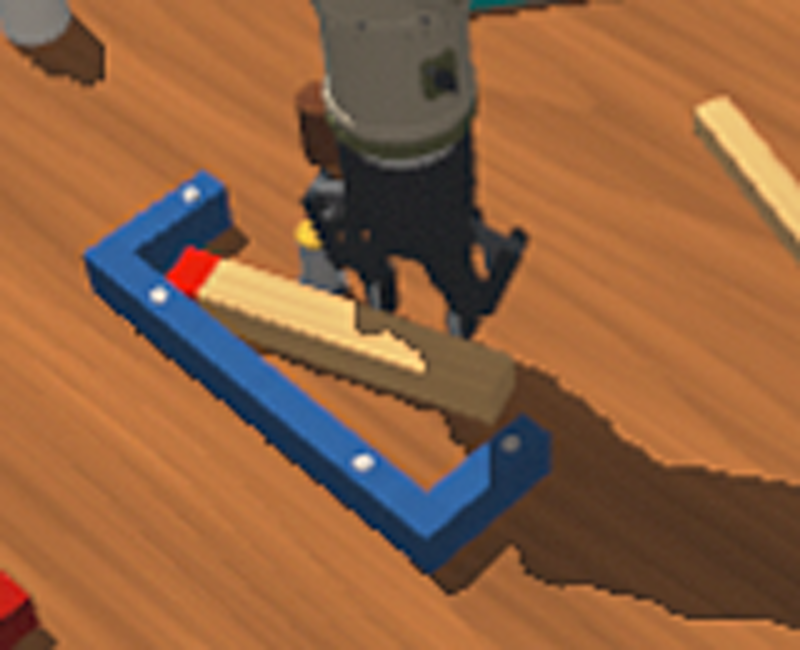

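Run:
```python
from h import *
c=camera('side');crop(c,310,160,120,120,5,'s10')
```

```text
(no output)
```

View pics/s10.png

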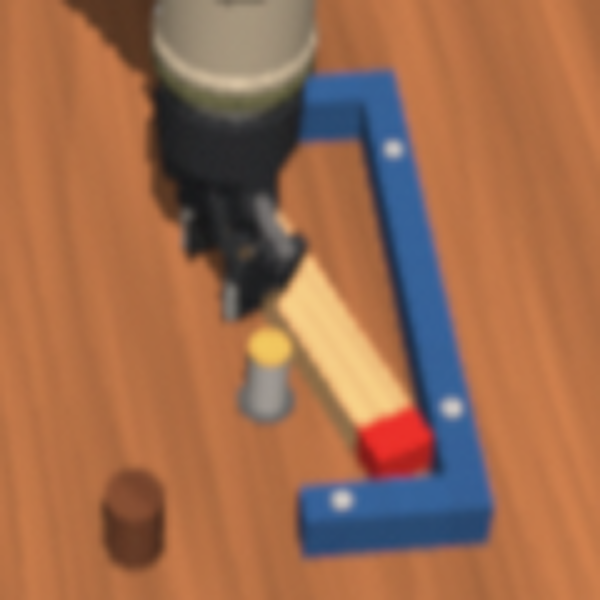

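The side view shows the fingers at the near face, with the tip at (232,310), clear of the post at (270,350). Next I'll swing the plain end in.

```bash
python3 -m creep '[{"offset":[0,-5.8,1.2],"twist":0.0375,"jaw":0},{"offset":[0,-5.8,1.2],"twist":0.0375,"jaw":0},{"offset":[0,-5.8,1.2],"twist":0.0375,"jaw":0},{"offset":[0,-5.8,1.2],"twist":0.0375,"jaw":0},{"offset":[0,-5.8,1.2],"twist":0.0375,"jaw":0},{"offset":[0,0,0],"twist":0,"jaw":0}]'
python3 - <<'E'
from h import *
np.set_printoptions(precision=1,suppress=True)
print(bay(state()['ee_pos']))
c=camera('scene');crop(c,210,160,160,130,5,'c11')
c=camera('side');crop(c,310,160,120,120,5,'s11')
E
```

```text
time: 15.3
ee_pos: [0.5927, 0.0039, 0.0058]
tcp_rot: [[-0.003, -0.992, -0.127], [-0.0, -0.127, 0.992], [-1.0, 0.003, 0.0]]
contact_force: [0.2, -0.6, -0.3]
opening: 0.0431
[-68.2  41.1]
```

View pics/s11.png

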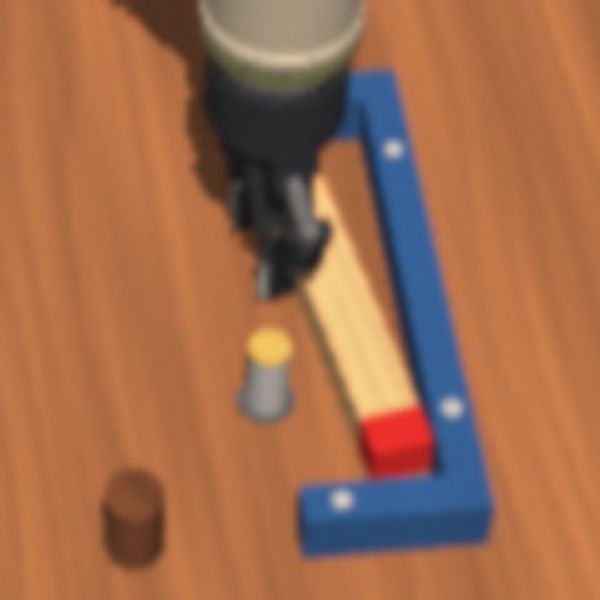

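View pics/c11.png

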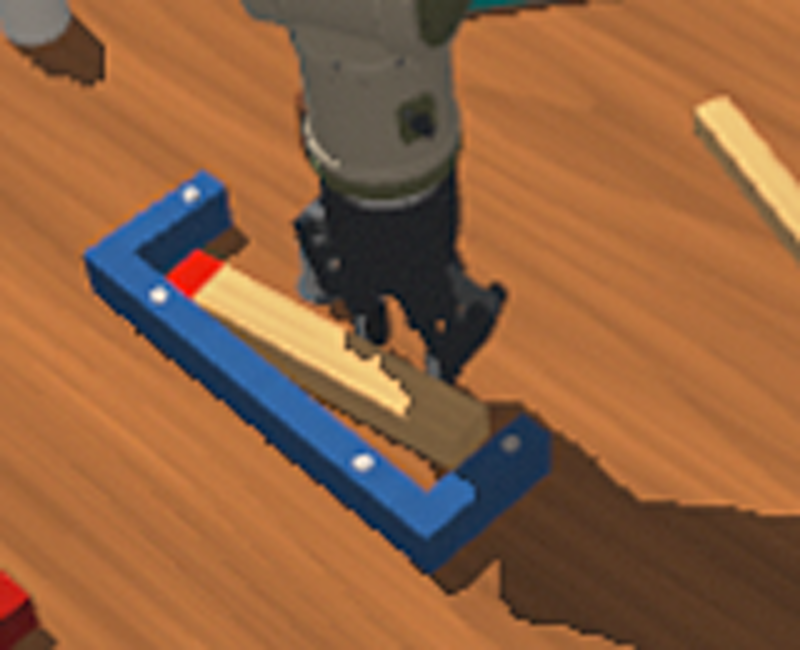

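```bash
python3 -m creep '[{"offset":[0,-5.6,1],"twist":0.0375,"jaw":0},{"offset":[0,-5.6,1],"twist":0.0375,"jaw":0},{"offset":[0,-5.6,1],"twist":0.0375,"jaw":0},{"offset":[0,-5,1],"twist":0.0375,"jaw":0},{"offset":[0,0,0],"twist":0.033,"jaw":0},{"offset":[0,0,0],"twist":0,"jaw":0}]'
python3 - <<'E'
from h import *
np.set_printoptions(precision=1,suppress=True)
print(bay(state()['ee_pos']))
c=camera('scene');crop(c,210,160,160,130,5,'c12')
c=camera('side');crop(c,310,160,120,120,5,'s12')
E
```

```text
time: 16.15
ee_pos: [0.6134, 0.009, 0.0057]
tcp_rot: [[-0.004, -0.998, 0.056], [-0.001, 0.056, 0.998], [-1.0, 0.004, -0.001]]
contact_force: [-0.6, -0.9, 0.1]
opening: 0.0427
[-47.9  47.4]
```

View pics/s12.png

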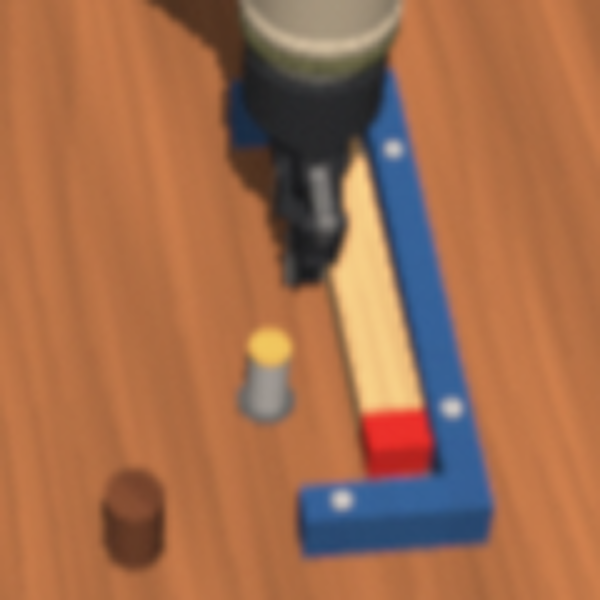

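View pics/c12.png

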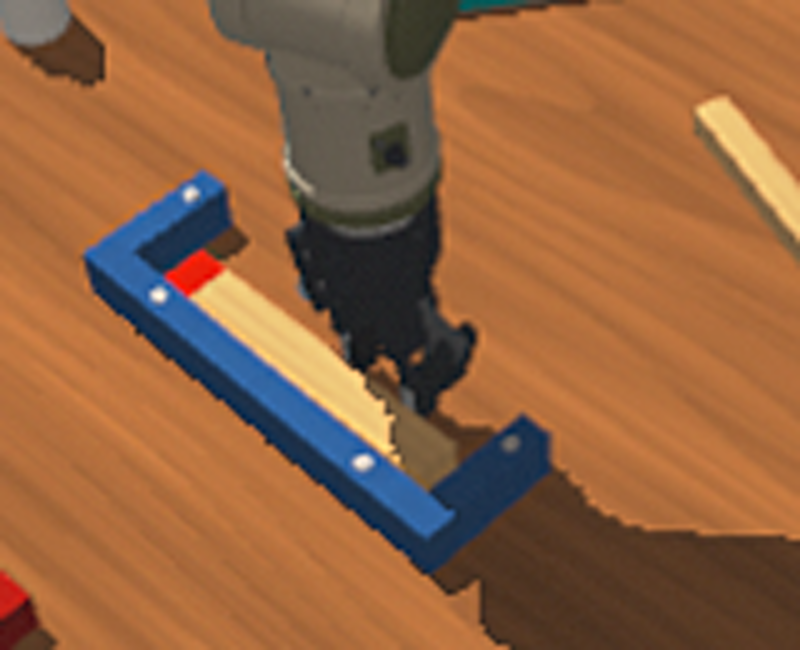

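```bash
python3 -m creep '[{"offset":[0,-2,0],"twist":0,"jaw":0},{"offset":[0,-1,0],"twist":0,"jaw":0},{"offset":[0,0,0],"twist":0,"jaw":0}]'
python3 -m creep '[{"offset":[0,-1,0],"twist":0,"jaw":0},{"offset":[0,-1,0],"twist":0,"jaw":0},{"offset":[0,0,0],"twist":0,"jaw":0}]'
```

```text
time: 16.62
ee_pos: [0.6165, 0.0088, 0.0057]
tcp_rot: [[-0.004, -0.998, 0.055], [-0.0, 0.055, 0.998], [-1.0, 0.004, -0.001]]
contact_force: [0.7, -0.0, 0.4]
opening: 0.0429
time: 17.0
ee_pos: [0.6185, 0.0088, 0.0057]
tcp_rot: [[-0.004, -0.998, 0.055], [-0.0, 0.055, 0.998], [-1.0, 0.004, -0.001]]
contact_force: [-1.1, 0.7, 0.2]
opening: 0.0431
```

```bash
python3 -m creep '[{"offset":[0,-1,0],"twist":0,"jaw":0},{"offset":[0,0,0],"twist":0,"jaw":0}]' | grep -E "ee_pos|force"
python3 -m creep '[{"offset":[0,-1,0],"twist":0,"jaw":0},{"offset":[0,0,0],"twist":0,"jaw":0}]' | grep -E "ee_pos|force"
```

```text
ee_pos: [0.6188, 0.0086, 0.0057]
contact_force: [-3.0, 0.4, 1.3]
ee_pos: [0.619, 0.0085, 0.0056]
contact_force: [-6.6, -1.0, 4.3]
```

Run:
```python
from h import *
c=camera('side');crop(c,310,160,120,120,5,'s13')
```

```text
(no output)
```

View pics/s13.png

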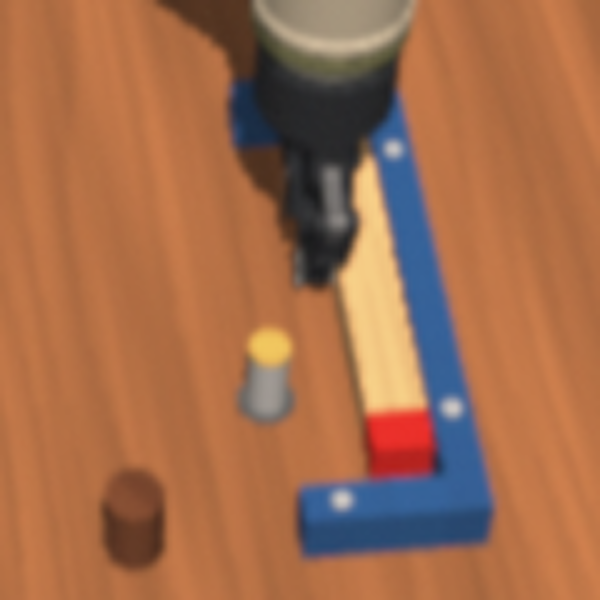

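```bash
python3 -m creep '[{"offset":[0,-1.5,0],"twist":0,"jaw":0},{"offset":[0,0,0],"twist":0,"jaw":0}]' | grep -E "ee_pos|force"
python3 -m creep '[{"offset":[0,8,0],"twist":0,"jaw":0},{"offset":[0,20,0],"twist":0,"jaw":0},{"offset":[-50,0,0],"twist":0,"jaw":0},{"offset":[-60,0,0],"twist":0,"jaw":0},{"offset":[-30,40,0],"twist":0,"jaw":0},{"offset":[0,50,0],"twist":0,"jaw":0},{"offset":[0,50,0],"twist":0,"jaw":0},{"offset":[0,0,0],"twist":0,"jaw":0}]'
python3 - <<'E'
from h import *
c=camera('side');crop(c,320,160,100,120,5,'s14')
c=camera('scene');crop(c,210,160,160,130,5,'c14')
E
```

```text
ee_pos: [0.619, 0.0085, 0.0055]
contact_force: [-9.7, 1.1, 8.1]
time: 18.8
ee_pos: [0.4514, 0.0177, 0.1468]
tcp_rot: [[-0.005, -0.998, 0.055], [-0.001, 0.055, 0.999], [-1.0, 0.005, -0.001]]
contact_force: [0.7, 0.3, 0.2]
opening: 0.0428
```

View pics/s14.png

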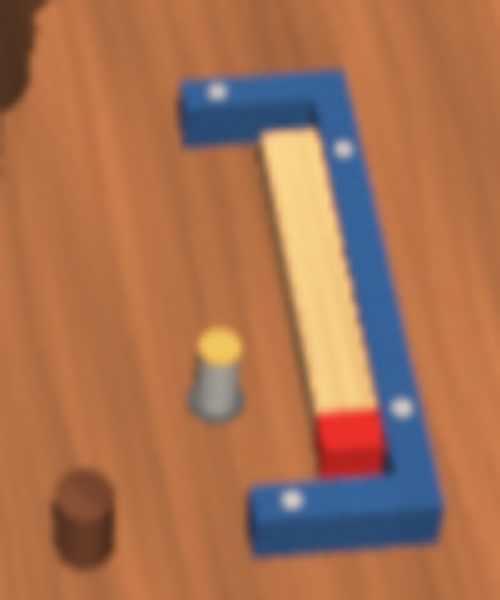

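View pics/c14.png

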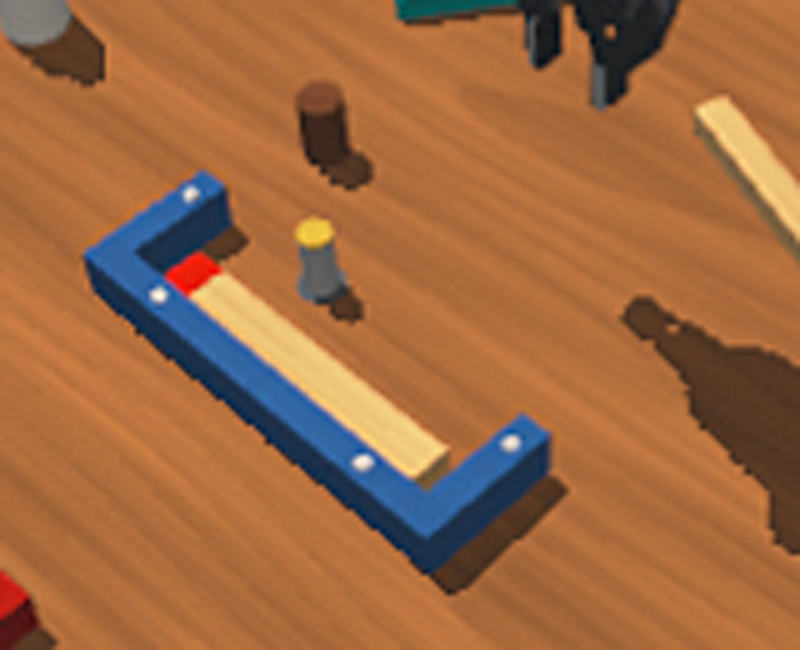

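Run:
```python
from h import *
np.set_printoptions(precision=1,suppress=True)
for n,box in (('side',(365,183,400,250)),('scene',(240,205,305,262))):
    c=camera(n);h=cv2.cvtColor(c['img'],cv2.COLOR_BGR2HSV)
    pale=(h[...,0]>12)&(h[...,0]<28)&(h[...,1]<150)&(h[...,2]>170)
    red=((h[...,0]<6)|(h[...,0]>174))&(h[...,1]>200)&(h[...,2]>205)
    m=np.zeros(pale.shape,np.uint8);x0,y0,x1,y1=box;m[y0:y1,x0:x1]=((pale|red)[y0:y1,x0:x1])*255
    m=cv2.morphologyEx(m,cv2.MORPH_CLOSE,np.ones((3,3)))
    cn=max(cv2.findContours(m,0,2)[0],key=cv2.contourArea);P=bay(plane(c,cn[:,0],.028))
    print(n,cv2.contourArea(cn),P.min(0),P.max(0))
    for a,b in((-95,-60),(-60,-20),(-20,20),(20,60),(60,95)):
        s=P[(P[:,1]>a)&(P[:,1]<b)];near=s[s[:,0]<-20];far=s[s[:,0]>-20]
        print(a,near[:,0].mean() if len(near) else 0,far[:,0].mean() if len(far) else 0)
cs=camera('side');S=lambda p:np.array(p)/5.+[320,160]-.5
print(bay(plane(cs,S([(262,138),(318,418+55)]),.028)))
cs=camera('side');print('fence',bay(plane(cs,S([(319,104),(386,455)]),.036)))
```

```text
side 692.5 [ -32.3 -106.7] [  2.7 113.9]
-95 -28.100873001221284 0.5823023337262908
-60 -29.335007296488822 1.0085532645453708
-20 -29.860448265217777 0.7360232122242636
20 -30.29786469860684 0.7060641468838764
60 -30.75073711258199 -0.057139243752335624
scene 501.0 [ -32.6 -106.2] [ -2.  114.3]
-95 -29.886475214090492 -5.108448443173684
-60 -30.620698524232107 -5.01910917402762
-20 -30.781355414577945 -5.506297240821512
20 -31.33125463791705 -5.6851728843874145
60 -31.531092000598836 -5.629974091000055
[[ -31.6  110.7]
 [ -34.3 -120. ]]
fence [[   3.5  126.9]
 [   0.9 -117.1]]
```

Run:
```python
from h import *
np.set_printoptions(precision=2,suppress=True)
def lines(n,box,step):
    c=camera(n);h=cv2.cvtColor(c['img'],cv2.COLOR_BGR2HSV).astype(int);g=c['img'].astype(float)
    blue=(h[...,0]>95)&(h[...,0]<125)&(h[...,1]>120)
    return c,h,blue,g
c,h,blue,g=lines('side',0,0)
# per row: fence outer edge (last blue col), subpixel by red-minus-blue crossing; blank near edge via pale
out=[];near=[];inn=[]
rb=g[...,2]-g[...,0]
for y in range(188,246):
    xs=np.where(blue[y,370:412])[0]+370
    def cross(a,b,f):
        seg=f[y,a:b]; lo,hi=seg[0],seg[-1];t=(lo+hi)/2;i=np.where((seg[:-1]-t)*(seg[1:]-t)<=0)[0]
        return a+i[0]+(t-seg[i[0]])/(seg[i[0]+1]-seg[i[0]]) if len(i) else np.nan
    e=xs.max();out.append((cross(e-3,e+4,rb),y))
    # inner: last strongly non-blue going left from fence
    k=e
    while blue[y,k]:k-=1
    inn.append((cross(k-2,k+4,rb),y))
for nm,a,z in(('outer',out,.036),('inner edge',inn,.036)):
    a=np.array(a);a=a[~np.isnan(a).any(1)];P=bay(plane(c,a,z));k=np.polyfit(P[:,1],P[:,0],1)
    r=P[:,0]-np.polyval(k,P[:,1]);ok=abs(r)<2;k=np.polyfit(P[ok,1],P[ok,0],1)
    print(nm,'slope deg',np.degrees(np.arctan(k[0])),'x at y=-100,0,100',np.polyval(k,[-100,0,100]),r[ok].std(),ok.sum())
# near edge of blank top: pale/bright V vs side
nr=[]
for y in range(190,240):
    V=g[y,:,1]; 
    xs=np.where((h[y,360:400,0]>10)&(h[y,360:400,0]<30)&(h[y,360:400,1]<150)&(h[y,360:400,2]>170))[0]+360
    if len(xs)<4: continue
    e=xs.min();seg=V[e-4:e+3];t=(seg.min()+seg.max())/2;i=np.where((seg[:-1]<t)&(seg[1:]>=t))[0]
    if len(i): i=i[-1];nr.append((e-4+i+(t-seg[i])/(seg[i+1]-seg[i]),y))
P=bay(plane(c,np.array(nr),.028));k=np.polyfit(P[:,1],P[:,0],1);print('near',np.degrees(np.arctan(k[0])),np.polyval(k,[-100,0,100]),len(nr))
crop(c,365,180,50,75,8,'s15')
c=camera('scene');crop(c,235,205,70,60,10,'c15')
```

```text
Traceback (most recent call last):
ValueError: zero-size array to reduction operation maximum which has no identity
```

Run:
```python
from h import *
np.set_printoptions(precision=2,suppress=True)
c=camera('side');g=c['img'].astype(float);f=g[...,2]-g[...,0]
f2=cv2.GaussianBlur(g[...,1],(1,1),0)
print(f[200,375:408].astype(int)); print(g[200,370:408,1].astype(int))
crop(c,365,180,50,75,8,'s15')
c=camera('scene');crop(c,235,205,70,60,10,'c15')
```

```text
[112 112 110 110 110 112 110 111 111 110 109  65 -36 -90 -99 -99 -99 -98
 -90 -33  61 109 119 119 117 117 116 117 117 118 120 121 120]
[110 107 101  93 119 178 204 211 209 208 207 207 205 205 207 198 149 108
  98  98  98  99  98  99 104 113 119 119 117 116 115 116 115 115 117 120
 119 117]
```

View pics/s15.png

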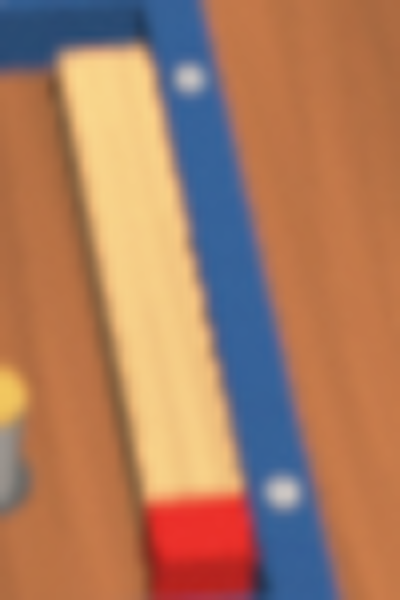

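View pics/c15.png

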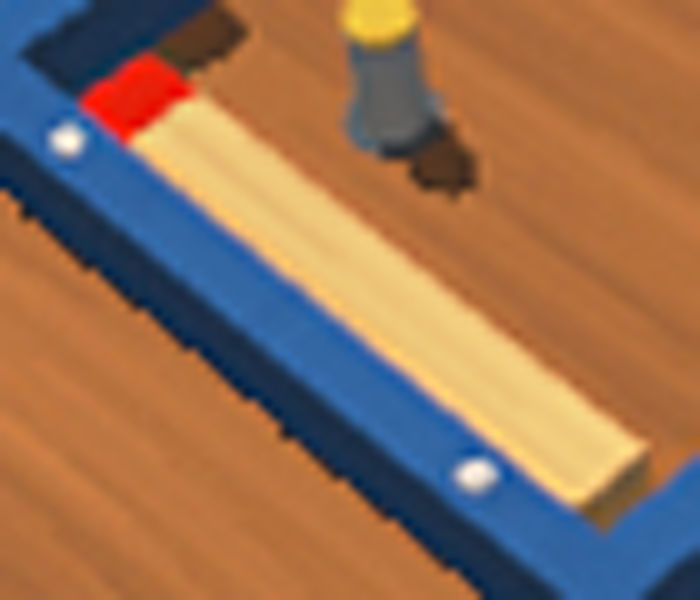

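Run:
```python
from h import *
np.set_printoptions(precision=2,suppress=True)
c=camera('side');g=c['img'].astype(float);f=g[...,2]-g[...,0];G=g[...,1]
def sub(row,i,t): return i+(t-row[i])/(row[i+1]-row[i])
A=[];B=[];D=[]
for y in range(188,241):
    r=f[y]; neg=np.where(r[372:412]<-60)[0]+372
    if len(neg)<3: continue
    a=neg.min()
    while r[a]<5:a-=1
    b=neg.max()
    while r[b]<5:b+=1
    A.append((sub(r,a,5),y));B.append((sub(r,b-1,5),y))
    q=G[y]; e=a-2
    while q[e]>150 and e>350:e-=1
    D.append((sub(q,e,150),y))
    if y%13==0: print(y,G[y,a-3:a+4].astype(int),A[-1][0],B[-1][0],D[-1][0])
for nm,a,z in(('fence outer top',B,.036),('fence inner top/blank border',A,.036),('blank near top',D,.028)):
    P=bay(plane(c,np.array(a),z));k=np.polyfit(P[:,1],P[:,0],1)
    for _ in range(3):
        ok=abs(P[:,0]-np.polyval(k,P[:,1]))<1.5;k=np.polyfit(P[ok,1],P[ok,0],1)
    print(nm,np.degrees(np.arctan(k[0])),np.polyval(k,[-100,0,100]),ok.sum(),len(P))
```

```text
195 [206 209 199 150 108  99  99] 385.58 393.2888888888889 373.49152542372883
208 [199 201 190 140 103  98  98] 388.4141414141414 396.2888888888889 376.1333333333333
221 [196 195 175 126  97  97  98] 391.24175824175825 399.27777777777777 378.6923076923077
234 [202 195 187 158 115  97  97] 393.9512195121951 402.19767441860466 381.3333333333333
fence outer top -0.5434668382585102 [24.6  23.65 22.71] 49 49
fence inner top/blank border -0.48432046164727965 [2.85 2.   1.16] 49 49
blank near top -0.7339040975227105 [-28.82 -30.1  -31.38] 49 49
```

Run:
```python
from h import *
for n in('scene','side'):
    c=camera(n);a=cv2.imread(f'pics/{n}0.png');d=cv2.absdiff(a,c['img']).max(2);m=c['img'].copy();m[d>45]=(255,0,255);cv2.imwrite(f'pics/diff_{n}.png',m)
```

```text
(no output)
```

View pics/diff_side.png

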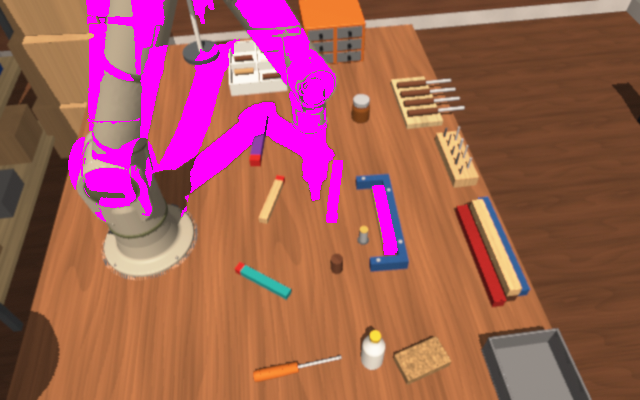

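View pics/diff_scene.png

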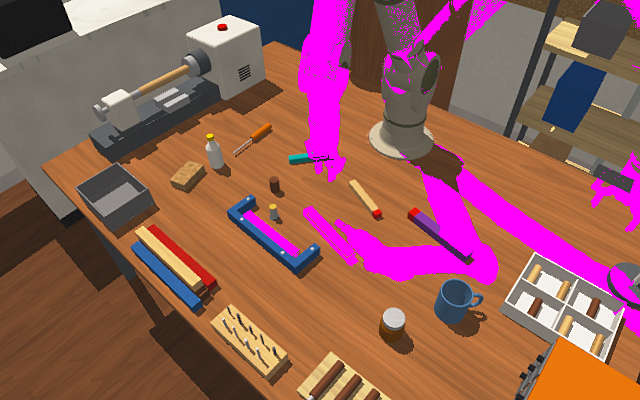

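The only changes from the first pictures are the arm, its shadow and the blank. The blank is gone from (335,190) and now lies in the bay around (385,218) in the side view, and no bystander moved. I'll hand the job in.

```bash
python3 -c "
from cell import sign_off
print(sign_off())"
```

```text
the job is handed in; nothing more can be done
None
```

The blank is inside the blue bay, flat on the bench, with its long side against the back fence. I handed the job in after about 19 s on the robot's clock.

- **How it was done:** I pushed the near face with both open fingers to turn the blank to about 21°. Then I pushed the plain end with the shut fingers until the red end was behind the post and against the fence. Last, I swung the plain end in with half-open fingers and pressed it home. The largest push was about 10 N sideways, and the tool stopped advancing as the force rose.
- **Last checks:** In the side view the blank's near edge is 31.7 to 32.5 mm from the fence line along its length, and the blank is 32 mm wide. Any gap is therefore within about 0.5 mm, at the limit of what I could measure. The gripper was clear of everything. Comparing against the first pictures, only the blank, the arm and its shadow had changed; the other items showed no movement.
- **Checks that disagreed:** A rougher hand-picked check of the fence line suggested a 2 to 5 mm gap at the plain end. I then fitted the edges to sub-pixel accuracy, which did not confirm it. The angle between the blank and the fence came out at about 0.2°, which is measurement noise. I did not push again at the red end.

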